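# Find the loose bolt on the pump block and hold its cap open

## Task

Draw the blue splash shield up out of its slot at the front of the pump block and lean it on the bench, tilted against the grey box, and let go of it. Then tap the three bolts one by one from above until you find the loose one, which sinks and stays down, and lift the cap behind that bolt by its orange knob to more than halfway open, leaving the other caps shut and not upsetting the bottle, cup and jar. Finish while still holding the cap lifted: do not let go of it.

Things in the scene. Friction and masses are not known exactly. Their poses are not given: they have to be found in the camera images.
- block: White pump block fixed to the bench, 250 mm wide, flat top 60 mm high. Origin at bench height; x to its back, y to its left, z up; top spans x -85 to +90 mm. Stations at y = +80 (left), 0 (mid), -80 mm (right): steel bolt at x = -55, behind it its hinged grey cap. Along its front a slot (10 mm wide, 25 deep, centre x = -90, floor 30 mm high, front lip 55 mm high) holds the shield.
- shield: Loose blue rigid splash shield, flat plate 8 mm thick (its x), 170 mm wide (its y), 120 mm tall (its z), about 0.19 kg. Origin at the centre of its lower edge. At the start it stands upright in the slot, its top 150 mm above the bench, in the way of the gripper over the bolts; it is taken by its top edge and drawn straight up.
- box: Low grey box fixed to the bench, 110 mm deep (its x), 200 mm wide (its y), 75 mm high. Origin at the centre of its underside; its -x face (55 mm from the origin) looks roughly to the robot, with clear bench in front of it. A shield with its foot 20 to 40 mm out from that face leans steadily against the top edge of the box.
- bottle: Bystander: amber bottle, 48 mm across, 100 mm tall; origin under its centre.
- beaker: Bystander: white open cup, 68 mm across, 80 mm tall; origin under its centre.
- jar: Bystander: grey jar with black lid, 52 mm across, 60 mm tall; origin under its centre.
- bolt_left (a joint): How far the left bolt has sunk (m), 0 at the start. All three look alike; exactly one is loose, any of them. A tight bolt gives at most about 2 mm; the loose one slides down 8 mm to its stop under a light tap (about 3 N of friction) and stays down.
- bolt_left_top (a point): Centre of the top face of the left bolt's head: steel disc 22 mm across, its top 79 mm above the bench at the start.
- bolt_mid (a joint): How far the mid bolt has sunk (m), 0 at the start. All three look alike; exactly one is loose, any of them. A tight bolt gives at most about 2 mm; the loose one slides down 8 mm to its stop under a light tap (about 3 N of friction) and stays down.
- bolt_mid_top (a point): Centre of the top face of the mid bolt's head: steel disc 22 mm across, its top 79 mm above the bench at the start.
- bolt_right (a joint): How far the right bolt has sunk (m), 0 at the start. All three look alike; exactly one is loose, any of them. A tight bolt gives at most about 2 mm; the loose one slides down 8 mm to its stop under a light tap (about 3 N of friction) and stays down.
- bolt_right_top (a point): Centre of the top face of the right bolt's head: steel disc 22 mm across, its top 79 mm above the bench at the start.
- cap_left (a joint): Opening angle of the left bolt's cap (rad): 0 shut, 1.2 at its stop. Its hinge runs along the block's y at the back; the knob swings up and to the back. Light (60 g); falls shut when let go.
- cap_left_knob (a point): Centre of the left cap's orange knob: cylinder 14 mm across, 22 mm long along the block's y, 92 mm above the bench when shut (32 mm over the block), 80 mm in front of and 12 mm above the hinge. Pinch it by its ends (fingers closing along the block's y); it may turn in the grip as the cap swings. A 12 mm wide neck carries it; the 44 mm wide cap plate begins 30 mm behind it.
- cap_left_hinge (a point): Point on the left cap's hinge axis, 80 mm above the bench, in the middle of the cap's width.
- cap_mid (a joint): Opening angle of the mid bolt's cap (rad): 0 shut, 1.2 at its stop. Its hinge runs along the block's y at the back; the knob swings up and to the back. Light (60 g); falls shut when let go.
- cap_mid_knob (a point): Centre of the mid cap's orange knob: cylinder 14 mm across, 22 mm long along the block's y, 92 mm above the bench when shut (32 mm over the block), 80 mm in front of and 12 mm above the hinge. Pinch it by its ends (fingers closing along the block's y); it may turn in the grip as the cap swings. A 12 mm wide neck carries it; the 44 mm wide cap plate begins 30 mm behind it.
- cap_mid_hinge (a point): Point on the mid cap's hinge axis, 80 mm above the bench, in the middle of the cap's width.
- cap_right (a joint): Opening angle of the right bolt's cap (rad): 0 shut, 1.2 at its stop. Its hinge runs along the block's y at the back; the knob swings up and to the back. Light (60 g); falls shut when let go.
- cap_right_knob (a point): Centre of the right cap's orange knob: cylinder 14 mm across, 22 mm long along the block's y, 92 mm above the bench when shut (32 mm over the block), 80 mm in front of and 12 mm above the hinge. Pinch it by its ends (fingers closing along the block's y); it may turn in the grip as the cap swings. A 12 mm wide neck carries it; the 44 mm wide cap plate begins 30 mm behind it.
- cap_right_hinge (a point): Point on the right cap's hinge axis, 80 mm above the bench, in the middle of the cap's width.
Mind the look-alikes: they are no part of the job. What is meant by the shield is not pink, and is the smaller of those in its own colour. Several things have the shape of the box; the one meant has the colours described above.

How it is judged:
On the way, in this order (a step that is already met when the one before it is completed fails the run):
1. the shield stands on the bench, tilted, leaning against the grey box, and let go (angle between shield's own z axis and vertical between 0.1 and 0.7 rad and height (world z) of shield below 0.02 m and contact force between shield and box above 0.04 N and contact force between the fingers and shield below 0.05 N and contact force between shield and block below 0.05 N and linear speed of shield below 0.03 m/s), for 0.3 s.
2. the loose bolt has been tapped down (value of joint any of bolt_left, bolt_mid, bolt_right above 0.005 m and value of joint each of cap_left, cap_mid, cap_right below 0.2 rad), for 0.1 s.
At the end, for the whole second after the job is handed in: the shield still leans against the grey box (lower edge within 20 mm of the bench, tilted 0.1 to 0.7 rad from upright, touching the box, not held and clear of the block); the cap behind the sunk bolt is held by the fingers at more than 0.6 rad, the other caps shut (under 0.15 rad) (all of step 1 and ((value of joint bolt_left above 0.005 m and value of joint cap_left above 0.6 rad and value of joint each of cap_mid, cap_right below 0.15 rad) or (value of joint bolt_mid above 0.005 m and value of joint cap_mid above 0.6 rad and value of joint each of cap_left, cap_right below 0.15 rad) or (value of joint bolt_right above 0.005 m and value of joint cap_right above 0.6 rad and value of joint each of cap_left, cap_mid below 0.15 rad)) and contact force between the fingers and block above 0.2 N); the arm keeps its last pose, push and grip.
It fails at once if a cap whose bolt has not sunk is lifted (over 0.3 rad) ((value of joint cap_left above 0.3 rad and value of joint bolt_left below 0.005 m) or (value of joint cap_mid above 0.3 rad and value of joint bolt_mid below 0.005 m) or (value of joint cap_right above 0.3 rad and value of joint bolt_right below 0.005 m)).
It fails at once if a bystander is pushed over 40 mm or tipped (distance of any of bottle, beaker, jar from where it was at the start of the episode above 0.04 m or angle between any of bottle, beaker, jar's own z axis and vertical above 0.5 rad).
It also fails if it takes over 58 s, if anything falls off the work surface, if the arm or the gripper's body presses on something with over 40 N, if the wrist force passes 120 N, or if a joint passes its speed limit or range.

## Robot

A 7-joint arm with a two-finger parallel gripper is mounted at the origin on the work surface. World frame = base frame: x ahead of the robot, y to its left, z up, the work surface at z = 0. Lengths are in m, angles in rad, forces in N, time in s.
With the tool pointing down it reaches from about 0.425 to 0.95 m from the base axis. Payload 4.7 kg.
Tool frame: the origin (TCP) lies between the finger pads; the fingertips stand 25 mm ahead of it and the grasp point (between the pads) lies 6 mm ahead of it; z points along the fingers, y is the line along which they close (so a half turn about z gives the same grasp; the last joint's range is limited). The gripper opens to 85 mm and grips with 20 to 120 N. Pads are 22 mm wide; open, the fingers measure 114 mm over their backs; the gripper's body (76 mm by 85 mm) begins 54 mm behind the grasp point. The pads swing forward as they close: fully open they stand 13 mm farther back than shut.
Start: joints at [-1.273, 0.469, -0.049, 1.532, 0.024, 1.141, -0.082], TCP at [0.217, 0.639, 0.256] pointing down, gripper open.
Joint ranges: [-2.59, 2.59], [-0.33, 1.99], [-1.39, 1.29], [0.1, 2.45], [-1.04, 4.18], [0.21, 1.99], [-2.66, 2.66]. Speed limits (rad/s): [2.57, 2.57, 3.14, 3.14, 3.14, 3.14, 3.14].

## Interface

Orientations are given as a 3x3 rotation matrix whose columns are the frame's x, y, z axes.
In Python, from rig import * gives the robot as it stands. Calls block until the motion is done:
- movep(position, orientation): joint-space move of the TCP to a pose.
- move_l(position, attitude=None, feed=0.15, until_force=None): straight line of the TCP; attitude=None keeps the orientation; feed is the mean speed in m/s. With until_force (N) it stops when the force on the tool has changed by that much, and returns True; else False.
- move_joints(angles): joint-space move.
- command_gripper(opening, newtons=None): finger opening in m; newtons is the grip in N (None keeps the last); returns when the fingers have stopped.
- sleep(seconds).
- inverse_kinematics(position, orientation): joint angles nearest the present ones, or None.
- sense(): the state.
- camera(name): name is "scene" or "top" or "wrist"; returns (picture, depth): 480x640x3 uint8, red, green, blue; 480x640 float32, m along the optical axis (not along the pixel's ray), 0 where there is no reading.
- camera_params(name): a dict with "K" (3x3 intrinsics, pixels), "position" and "rotation" of the camera in the world; the wrist camera has in their place "tool_from_camera" (4x4, takes a point from camera to tool coordinates, whose origin is the TCP and whose axes are the flange's). Camera axes: x right, y down, z forward; pixel columns grow to the right and rows downward; lengths in m; the calibration is good to about 2 mm. A picture is of the moment at which its call begins: read the wrist's pose just before it. camera_params takes no time and is no camera call.
A pose or a line that the arm cannot do raises Unreachable and nothing moves.
- finish_job(): hands the job in; it is judged then, once.
The state is a dict: "time_s": time; "joint_pos": joint angles; "qd": joint speeds; "joint_efforts": joint torques, N m; "position": TCP position; "tcp_rot": TCP orientation; "wrist_force": force on the tool from outside, world axes, zero at the start; "ft_torque": the same for the moment, N m; "finger_gap": finger opening in m; "gripper_force": force on a finger pad.
Only numpy, scipy, OpenCV 4.12 (cv2) and the standard library are available. Lean on these libraries where they do the work, as an engineer would, in place of code of your own. Each camera call takes 0.05 s, during which the arm holds its last target. There are 200 camera calls.

## Working session

There is one attempt and no reset: what is moved stays moved. The work goes in short steps, each a Python script; the robot and the scene stay as the last script left them, time stands still between calls to the robot, and variables do not carry over. Pictures are saved under pics/ and viewed, at most 10 in all, crops included, and the job is handed in when it is done.

```bash
ls; mkdir -p pics; python3 - <<'E'
from rig import *
import cv2,numpy as np
for n in("scene","top"):
    p,d=camera(n); cv2.imwrite(f"pics/{n}0.png",p[:,:,::-1]); np.savez(f"{n}0.npz",p=p,d=d)
    c=camera_params(n); print(n,np.round(c["K"],1).tolist(),np.round(c["position"],3),np.round(c["rotation"],3).tolist())
print(sense()["time_s"])
E
```

```text
pics
scene [[540.5, 0.0, 323.6], [0.0, 540.5, 238.8], [0.0, 0.0, 1.0]] [ 1.233 -0.494  0.739] [[0.64, 0.457, -0.617], [0.768, -0.381, 0.515], [0.0, -0.804, -0.595]]
top [[591.7, 0.0, 316.4], [0.0, 591.7, 247.7], [0.0, 0.0, 1.0]] [0.272 0.089 1.349] [[0.025, -0.983, 0.18], [-1.0, -0.025, 0.002], [0.002, -0.18, -0.984]]
0.1
```

View pics/scene0.png

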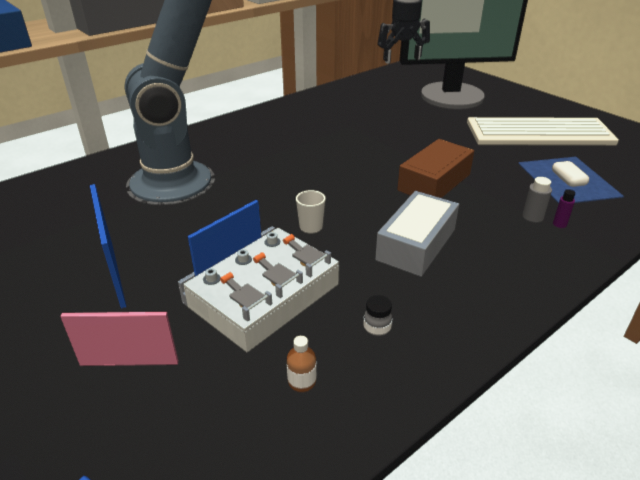

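View pics/top0.png

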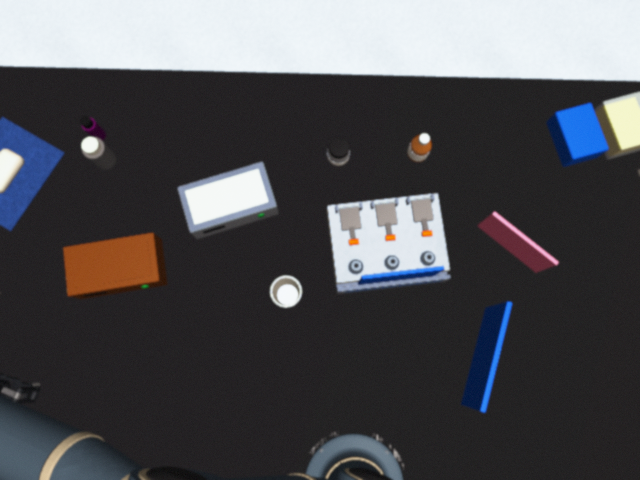

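Shield candidates in the top view:
- The blue plate in the slot, (402,273).
- A larger, free-standing blue plate, (488,355).
- A pink plate, (517,243).

The plate in the slot fits: it is blue and the smaller of the two blue ones.

Box candidates:
- Grey with a white top, (228,200).
- Brown, (112,265).
- A blue block, (578,133).

The grey one fits by colour. I'll confirm both in an enlarged crop and measure them.

```bash
cat > h.py <<'E'
from rig import *
import cv2,numpy as np
def load(n): z=np.load(n+"0.npz"); return z["p"],z["d"]
def world(n,d):
    c=camera_params(n);K=np.array(c["K"]);v,u=np.mgrid[:480,:640]
    r=np.stack([(u-K[0,2])/K[0,0],(v-K[1,2])/K[1,1],np.ones(u.shape)],-1)*d[...,None]
    return r@np.array(c["rotation"]).T+np.array(c["position"])
def ray(n,u,v,z):
    c=camera_params(n);K=np.array(c["K"])
    r=np.array(c["rotation"])@[(u-K[0,2])/K[0,0],(v-K[1,2])/K[1,1],1]
    p=np.array(c["position"]);return p+r*(z-p[2])/r[2]
E
python3 - <<'E'
from h import *
p,d=load("top");W=world("top",d);hsv=cv2.cvtColor(p,cv2.COLOR_RGB2HSV)
cv2.imwrite("pics/crop.png",cv2.resize(p[130:430,160:560,::-1],(800,600),interpolation=cv2.INTER_CUBIC))
def blobs(n,m,z,mn=15):
    k,l,s,c=cv2.connectedComponentsWithStats(m.astype(np.uint8))
    for i in range(1,k):
        if s[i,4]>=mn: print("  ",np.round(c[i],1),s[i].tolist(),np.round(ray(n,*c[i],z),4))
roi=np.zeros(d.shape,bool);roi[185:300,320:460]=1
print("knobs top");blobs("top",roi&(hsv[...,0]<12)&(hsv[...,1]>150)&(hsv[...,2]>120),.099)
def rect(m,name):
    r=cv2.minAreaRect((W[m][:,:2]*1000).astype(np.float32));print(name,m.sum(),np.round(cv2.boxPoints(r),0).tolist(),np.round(r[0]),np.round(r[1]),"z",np.percentile(W[m][:,2],[5,50,95]).round(3))
roi2=np.zeros(d.shape,bool);roi2[262:290,350:455]=1
blue=(hsv[...,0]>100)&(hsv[...,0]<130)&(hsv[...,1]>150)
m=roi2&blue;print("shield z",np.percentile(W[m][:,2],[5,50,95]));rect(m&(W[...,2]>.138),"shield top")
b3=np.zeros(d.shape,bool);b3[290:420,450:520]=1;rect(b3&blue,"big blue")
b=np.zeros(d.shape,bool);b[155:245,170:285]=1
rect(b&(W[...,2]>.068)&(W[...,2]<.085),"box")
rect(roi&(W[...,2]>.052)&(W[...,2]<.068),"block top")
m=cv2.morphologyEx((b&(hsv[...,2]>60)).astype(np.uint8),cv2.MORPH_OPEN,np.ones((3,3)))
for q in[(179,187),(263,164),(277,209),(194,233)]:print("boxcorner",q,ray("top",*q,.075).round(4))
for nm,(x0,x1,y0,y1) in dict(bottle=(405,435,125,165),beaker=(265,305,270,310),jar=(322,355,135,170)).items():
    mm=np.zeros(d.shape,bool);mm[y0:y1,x0:x1]=1;mm&=W[...,2]>.03;rect(mm,nm)
ps,ds=load("scene");hs=cv2.cvtColor(ps,cv2.COLOR_RGB2HSV)
r=np.zeros(ds.shape,bool);r[220:300,180:330]=1
print("knobs scene");blobs("scene",r&(hs[...,0]<12)&(hs[...,1]>180)&(hs[...,2]>120),.092)
E
```

```text
knobs top
shield z [0.07123669 0.13356533 0.15204452]
shield top 286 [[429.0, -3.0], [453.0, -167.0], [460.0, -166.0], [436.0, -2.0]] [444. -84.] [  7. 167.] z [0.141 0.149 0.153]
big blue 2864 [[62.0, 24.0], [200.0, -420.0], [410.0, -355.0], [272.0, 89.0]] [ 236. -165.] [220. 465.] z [0.003 0.103 0.16 ]
box 4310 [[530.0, 372.0], [595.0, 183.0], [702.0, 219.0], [637.0, 408.0]] [616. 295.] [113. 200.] z [0.071 0.076 0.08 ]
block top 6531 [[413.0, 44.0], [448.0, -205.0], [641.0, -178.0], [606.0, 71.0]] [527. -67.] [195. 252.] z [0.055 0.06  0.064]
boxcorner (179, 187) [0.6346 0.4022 0.075 ]
boxcorner (263, 164) [0.6928 0.2172 0.075 ]
boxcorner (277, 209) [0.5897 0.1819 0.075 ]
boxcorner (194, 233) [0.5308 0.3623 0.075 ]
bottle 445 [[255.0, 49.0], [763.0, -170.0], [781.0, -126.0], [274.0, 93.0]] [518. -39.] [ 48. 553.] z [0.037 0.07  0.103]
beaker 360 [[272.0, 89.0], [314.0, 38.0], [455.0, 152.0], [413.0, 203.0]] [364. 121.] [181.  66.] z [0.037 0.076 0.083]
jar 414 [[270.0, 40.0], [767.0, 21.0], [769.0, 71.0], [272.0, 89.0]] [520.  55.] [ 49. 497.] z [0.033 0.059 0.065]
knobs scene
   [288.5 238.7] [284, 235, 10, 8, 36] [0.5164 0.0118 0.092 ]
   [258.7 257.4] [255, 254, 9, 8, 36] [ 0.5283 -0.0686  0.092 ]
   [226.2 277.6] [221, 274, 11, 8, 42] [ 0.5394 -0.1481  0.092 ]
```

View pics/crop.png

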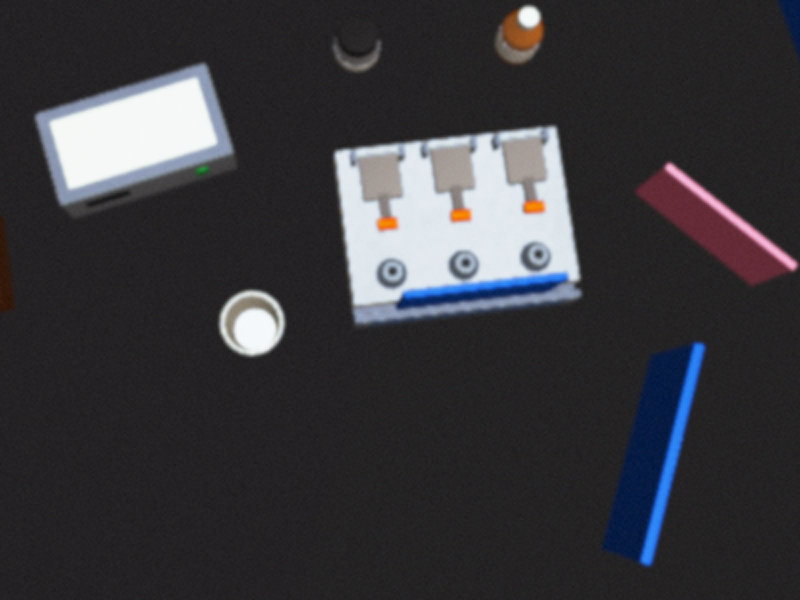

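The crop confirms the choice: the slot plate, crop (485,290), is about 167 mm wide and smaller than the blue plate at (665,455). The grey box is at crop (137,135), with its front face toward the robot. Next I'll grasp the shield and lift it.

```bash
cat >> h.py <<'E'
def down(yaw,tilt=0,s=1):
    """tool y = s * x axis of a frame yawed by yaw and tilted (top towards +x); tool z = -its z"""
    cx=np.array([np.cos(yaw),np.sin(yaw),0]);Z=np.array([0,0,1.])
    z=-(np.sin(tilt)*cx+np.cos(tilt)*Z);y=s*(np.cos(tilt)*cx-np.sin(tilt)*Z)
    return np.stack([np.cross(y,z),y,z],1)
BY=.144; bx=np.array([np.cos(BY),np.sin(BY),0]);by=np.array([-np.sin(BY),np.cos(BY),0])
def st():
    s=sense();print("t",round(s["time_s"],2),"p",np.round(s["position"],4),"F",np.round(s["wrist_force"],2),"gap",round(s["finger_gap"],4),"gf",np.round(s["gripper_force"],1));return s
E
python3 - <<'E'
from h import *
p,d=load("top")
for q in[(387,223.5),(460,215),(534,206.5)]:print("knob",ray("top",160+q[0]/2,130+q[1]/2,.099).round(4))
for q in[(392,272),(463.5,264),(536.5,255)]:print("bolt",ray("top",160+q[0]/2,130+q[1]/2,.079).round(4))
for q in[(286,288,.08),(339,148,.06),(424,138,.1)]:print("byst",ray("top",*q).round(3))
st()
q0=np.array(sense()["joint_pos"])
G=np.array([.4445,-.0845,0]);best=None
for s in(1,-1):
    q=inverse_kinematics(G+[0,0,.151],down(BY,0,s))
    q2=inverse_kinematics(np.array([.567,.277,.15]),down(.32,.3,s))
    print(s,q if q is None else np.round(q,2),q2 if q2 is None else np.round(q2,2))
E
```

```text
knob [0.5154 0.013  0.099 ]
knob [ 0.5267 -0.0655  0.099 ]
knob [ 0.5381 -0.1453  0.099 ]
bolt [0.4659 0.0056 0.079 ]
bolt [ 0.4766 -0.0719  0.079 ]
bolt [ 0.4885 -0.1514  0.079 ]
byst [0.414 0.156 0.08 ]
byst [0.74  0.047 0.06 ]
byst [ 0.754 -0.14   0.1  ]
t 0.1 p [0.2165 0.6388 0.2553] F [-0.72  0.59 -0.04] gap 0.0853 gf 0.0
1 [-0.57  0.31  0.8   2.19 -0.32  0.76  0.59] [-0.65  0.64  0.23  1.55 -0.18  1.27 -0.04]
-1 [-0.79  0.43  1.13  2.19 -0.53  0.83 -2.32] [ 0.15  0.96 -1.18  1.5   0.69  1.51  2.37]
```

```bash
python3 - <<'E'
from h import *
G=np.array([.4445,-.0845,0]);R=down(BY)
command_gripper(.05,30)
movep(G+[0,0,.24],R)
print(move_l(G+[0,0,.150],feed=.12,until_force=6)); st()
command_gripper(0,40); st()
print(move_l(G+[0,0,.275],feed=.1)); s=st()
p,d=camera("scene");cv2.imwrite("pics/lift.png",p[60:380,100:500,::-1])
E
```

```text
False
t 4.12 p [ 0.4451 -0.0847  0.1505] F [-0.36 -0.49 -0.31] gap 0.05 gf 0.0
t 4.58 p [ 0.445  -0.0845  0.1505] F [-0.03  0.97  4.96] gap 0.0073 gf 40.1
False
t 5.97 p [ 0.4441 -0.0844  0.2744] F [-0.06  0.81 -2.23] gap 0.0074 gf 39.1
```

View pics/lift.png

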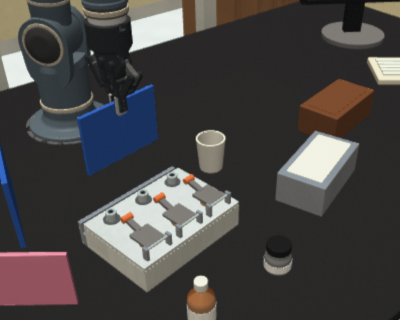

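The picture shows the shield gripped and clear of the block at (120,130), with the caps shut. Next I'll place it against the box.

```bash
cat >> h.py <<'E'
BX=.32;ex=np.array([np.cos(BX),np.sin(BX),0]);BC=np.array([.614,.293,0])
E
python3 - <<'E'
from h import *
t=.30;F=BC-ex*(.055+.032);T=F+.120*(np.sin(t)*ex+np.cos(t)*np.array([0,0,1]))
movep(T+[0,0,.14],down(BX,t));st()
print(move_l(T+[0,0,.02],feed=.12,until_force=4));st()
print(move_l(T-[0,0,.012],feed=.03,until_force=3));st()
p,d=camera("scene");cv2.imwrite("pics/place.png",cv2.resize(p[100:340,260:580,::-1],(800,600)))
E
```

```text
t 7.44 p [0.5657 0.2743 0.2554] F [ 1.08  0.   -1.19] gap 0.0072 gf 39.1
False
t 8.59 p [0.5657 0.2769 0.1355] F [ 0.22 -0.05 -2.05] gap 0.007 gf 39.1
True
t 9.27 p [0.5652 0.2769 0.1162] F [1.65 0.52 4.62] gap 0.0073 gf 40.0
```

View pics/place.png

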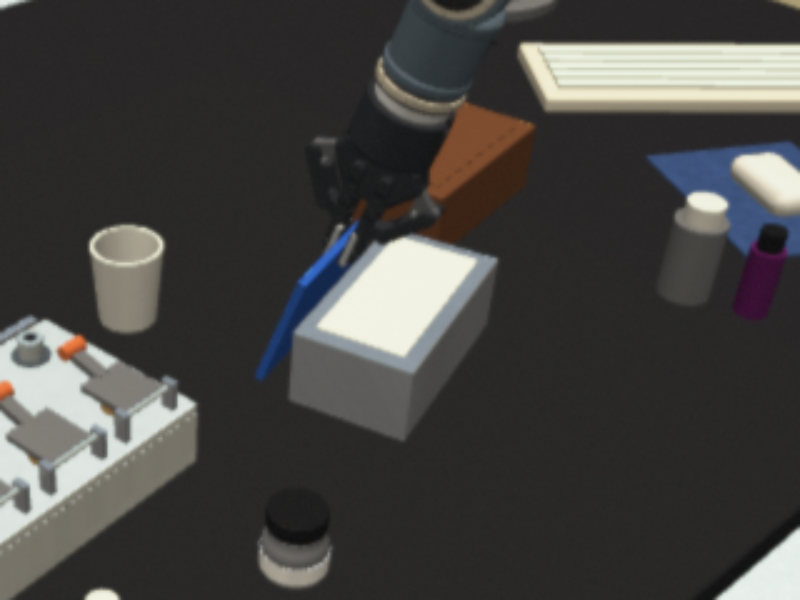

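The foot stands on the bench just in front of the box, around (260,375), and the plate leans toward the box's top edge. I'll release it with a small opening and back off along the plate.

```bash
python3 - <<'E'
from h import *
command_gripper(.028,30);st();sleep(.2)
s=sense();p0=np.array(s["position"]);z=np.array(s["tcp_rot"])[:,2]
print(move_l(p0-.09*z,feed=.12));st()
p,d=camera("scene");cv2.imwrite("pics/rel.png",cv2.resize(p[100:340,260:580,::-1],(800,600)))
p,d=camera("top");W=world("top",d);h=cv2.cvtColor(p,cv2.COLOR_RGB2HSV)
m=(h[...,0]>100)&(h[...,0]<130)&(h[...,1]>150);m[:,:180]=0;m[:,300:]=0
P=W[m]-BC;P=np.stack([P@ex,P@[-ex[1],ex[0],0],W[m][:,2]],1);P=P[(P[:,0]<.05)&(P[:,0]>-.2)]
print(len(P),np.polyfit(P[:,2],P[:,0],1),P.min(0),P.max(0))
E
```

```text
t 9.65 p [0.5643 0.2766 0.1149] F [ 0.37  0.47 -0.53] gap 0.0282 gf 0.1
False
t 10.75 p [0.5891 0.285  0.2002] F [-0.15 -0.2   0.68] gap 0.0282 gf 0.0
1792 [-0.00581342 -0.0669723 ] [-0.19922318 -0.08797624 -0.004896  ] [-0.03928324  0.03799281  0.59897413]
```

View pics/rel.png

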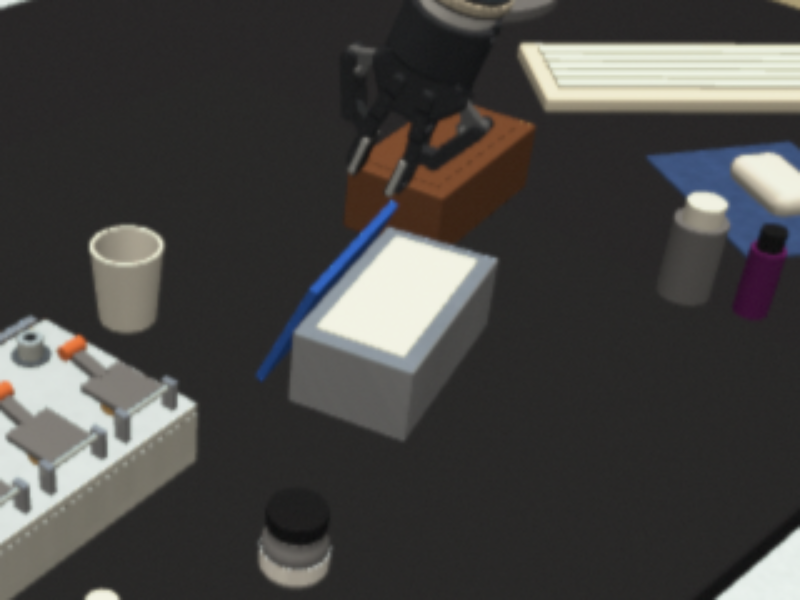

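The shield now rests against the box's top edge, with its foot at (260,375) and its top at (395,205), and the fingers are clear. Next come the bolt taps.

```bash
cat >> h.py <<'E'
B=dict(left=(.4659,.0056),mid=(.4766,-.0719),right=(.4885,-.1514))
K=dict(left=(.516,.012),mid=(.5272,-.067),right=(.5385,-.1465))
E
python3 - <<'E'
from h import *
s=sense();z=np.array(s["tcp_rot"])[:,2];move_l(np.array(s["position"])-.05*z,feed=.15)
for sg in(1,-1):
    for n in B:
        q=inverse_kinematics(np.array([*B[n],.12]),down(BY+sg*np.pi/2)); print(sg,n,q if q is None else np.round(q,2))
        h=np.array([*K[n],.15])+.04*bx
        q=inverse_kinematics(h,down(BY+sg*np.pi/2)); print("   lift",q if q is None else np.round(q,2))
st()
E
```

```text
1 left [-0.33  0.32  0.27  2.16 -0.13  0.68  1.75]
   lift [-0.29  0.4   0.24  1.94 -0.13  0.82  1.73]
1 mid [-0.18  0.34  0.3   2.13 -0.16  0.69  1.93]
   lift [-0.16  0.42  0.25  1.91 -0.14  0.83  1.88]
1 right [-0.04  0.39  0.32  2.06 -0.18  0.72  2.11]
   lift [-0.03  0.46  0.27  1.85 -0.16  0.86  2.02]
-1 left [-0.84  0.45  0.93  2.19 -0.54  0.75 -0.97]
   lift [-0.79  0.55  0.93  1.96 -0.56  0.91 -0.99]
-1 mid [-0.66  0.48  0.93  2.15 -0.56  0.77 -0.8 ]
   lift [-0.63  0.57  0.93  1.93 -0.57  0.93 -0.85]
-1 right [-0.48  0.53  0.92  2.09 -0.59  0.81 -0.63]
   lift [-0.48  0.61  0.92  1.87 -0.59  0.96 -0.72]
t 11.32 p [0.6029 0.2895 0.2471] F [ 0.07 -0.05 -0.47] gap 0.0279 gf 0.0
```

```bash
python3 - <<'E'
from h import *
R=down(BY-np.pi/2);command_gripper(0,30)
for n in("left","mid","right"):
    b=np.array([*B[n],0])
    movep(b+[0,0,.20 if n=="left" else .135],R)
    move_l(b+[0,0,.114],feed=.1,until_force=5)
    hit=move_l(b+[0,0,.088],feed=.03,until_force=8);print(n,hit);z=st()["position"][2]
    move_l(b+[0,0,.135],feed=.1)
    if z<.099: print("LOOSE",n);break
p,d=camera("scene");cv2.imwrite("pics/tap.png",cv2.resize(p[200:350,160:360,::-1],(800,600)))
E
```

```text
left True
t 14.43 p [0.4662 0.0058 0.1035] F [-2.19  0.16  9.96] gap 0.0001 gf 5.0
mid True
t 16.28 p [ 0.477  -0.0718  0.0961] F [-2.36  0.95  8.31] gap 0.0001 gf 3.8
LOOSE mid
```

View pics/tap.png

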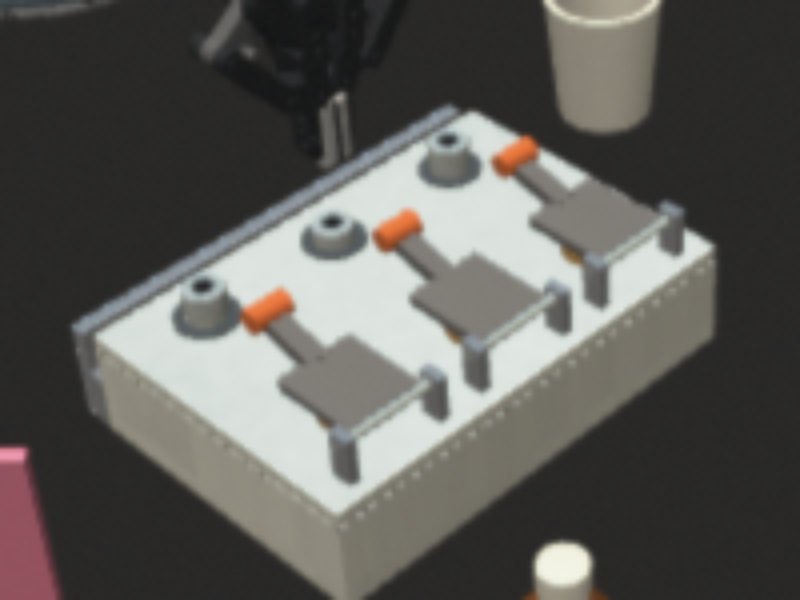

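The mid bolt is visibly lower, at (333,232), and all caps are shut. Next I'll grip the mid knob and swing it along its arc.

```bash
python3 - <<'E'
from h import *
R=down(BY-np.pi/2);k=np.array([*K["mid"],0])
b=np.array([*B["mid"],0]);move_l(b+[0,0,.165],feed=.15);command_gripper(.045,30)
move_l(k+[0,0,.165],feed=.15)
print(move_l(k+[0,0,.097],feed=.08,until_force=5));st()
command_gripper(0,35);s=st();p0=np.array(s["position"]);r=.0809;a0=np.arctan2(12,80)
for th in np.arange(.1,.96,.1):
    d=r*(np.cos(a0)-np.cos(a0+th))*bx+r*(np.sin(a0+th)-np.sin(a0))*np.array([0,0,1])
    hit=move_l(p0+d,feed=.05,until_force=12)
    if hit: print("stop",th);break
st()
p,d=camera("scene");cv2.imwrite("pics/lift2.png",cv2.resize(p[140:380,160:480,::-1],(800,600)))
E
```

```text
False
t 19.22 p [ 0.5276 -0.0672  0.0974] F [ 0.36 -0.7  -0.73] gap 0.0452 gf 0.0
t 19.54 p [ 0.5275 -0.067   0.0975] F [0.36 0.64 2.  ] gap 0.0211 gf 35.2
t 22.33 p [ 0.5674 -0.0613  0.1559] F [-3.07 -0.69  0.41] gap 0.021 gf 34.7
```

View pics/lift2.png

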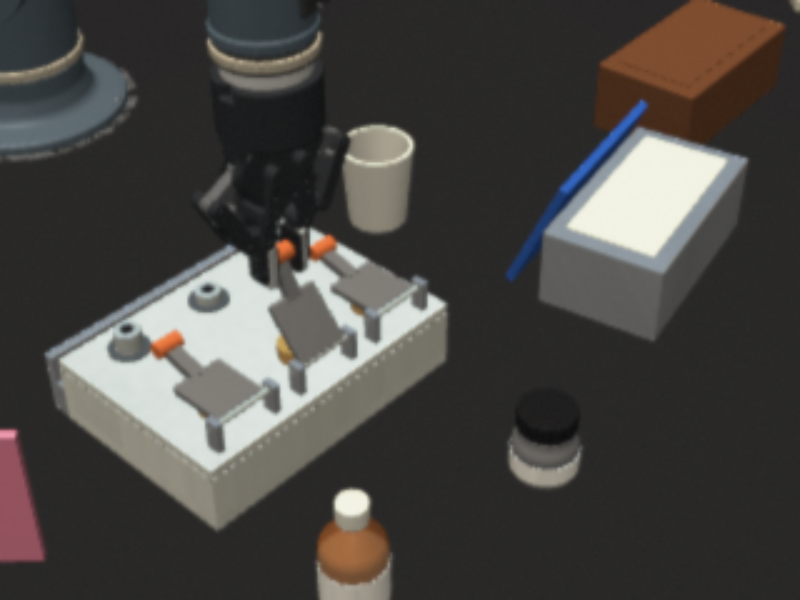

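The mid cap is held at about 0.9 rad, with its knob at (285,250). The other caps are shut and the shield still leans on the box, so I'm handing in.

```bash
python3 -c "
from rig import *
print(finish_job())"
```

```text
the job is handed in; nothing more can be done
None
```

The job is handed in, but no verdict came back: the shield leans let go against the grey box, the mid bolt was the loose one and is down, and its cap is held at about 0.9 rad by commanded arc and camera view (over 0.6 needed), with the other caps shut and the bystanders untouched.

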